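# Refit the missing grip sleeve on a mobile-shelving handwheel

## Robot

A 7-joint arm with a two-finger parallel gripper is mounted at the origin on the work surface. World frame = base frame: x ahead of the robot, y to its left, z up, the work surface at z = 0. Lengths are in m, angles in degrees, forces in N, time in s.
With the tool pointing down it reaches from about 0.425 to 0.8 m from the base axis. Payload 8.3 kg.
Tool frame: the origin (TCP) lies midway between the tips of the shut fingers; the grasp point (between the pads) lies 19 mm behind it; z points along the fingers, y is the line along which they close (so a half turn about z gives the same grasp; the last joint's range is limited). The gripper opens to 85 mm and grips with 20 to 120 N. Pads are 22 mm wide; open, the fingers measure 114 mm over their backs; the gripper's body (76 mm by 85 mm) begins 54 mm behind the grasp point. The pads swing forward as they close: fully open they stand 13 mm farther back than shut.
Start: joints at [70.48, 21.967, 0.94, 78.501, -0.361, 79.538, -2.664], TCP at [0.171, -0.601, 0.231] pointing down, gripper open.
Joint ranges: [-169.22, 169.22], [-14.56, 117.87], [-87.37, 89.26], [10.42, 133.3], [-82.24, 262.24], [0.94, 117.77], [-172.7, 172.7]. Speed limits (degrees/s): [136.94, 136.94, 172.46, 172.46, 180, 180, 180].

## Interface

Orientations are given as [roll, pitch, yaw] about the fixed x, y, z axes, in that order (R = Rz(yaw) Ry(pitch) Rx(roll)).
In Python, from plant import manip gives the robot as it stands. Calls block until the motion is done:
- manip.move_pose(position, orientation): joint-space move of the TCP to a pose.
- manip.move_l(position, ori=None, rate=0.15, threshold=None): straight line of the TCP; ori=None keeps the orientation; rate is the mean speed in m/s. With threshold (N) it stops when the force on the tool has changed by that much, and returns True; else False.
- manip.set_joints(angles): joint-space move.
- manip.gripper_to(opening): finger opening in m; the grip force is fixed at half the most; returns when the fingers have stopped.
- manip.hold(seconds).
- manip.solve_ik(position, orientation): joint angles nearest the present ones, or None.
- manip.sense(): the state.
- manip.camera(name): name is "scene" or "top" or "wrist"; returns the picture (384x512x3 uint8, blue, green, red); there is no depth.
- manip.camera_params(name): a dict with "K" (3x3 intrinsics, pixels), "extrinsics" (4x4, takes a point from world to camera coordinates). Camera axes: x right, y down, z forward; pixel columns grow to the right and rows downward; lengths in m; the calibration is good to about 2 mm. A picture is of the moment at which its call begins: read the wrist's pose just before it. camera_params takes no time and is no camera call; for the wrist camera it gives the pose at the moment of the call.
A pose or a line that the arm cannot do raises manip.IKError and nothing moves.
- manip.close_job(): hands the job in; it is judged then, once.
Trained networks look in the newest picture that a camera, given by its name, has taken for a name from the list of things; names that differ only in an ending like _2 or _b are one class to them, and where a whole thing is asked for, a point or a joint stands for the part that bears it (a point fixed in the world has none). Each returns a list of dicts, best first, with "confidence" (0 to 1); they miss things now and then, are a little off and sometimes report something else, mostly with a low value. They report only what shows in the picture. A call takes as long as a camera call. They do not tell look-alikes from the thing itself.
- manip.cut_out(camera, target): "mask" (384x512 bool, what is visible of it) and "rect" ([left, top, width, height] in pixels, round what is visible of it).
The state is a dict: "clock": time; "joint_pos": joint angles; "joint_vel": joint speeds; "joint_torque": joint torques, N m; "ee_pos": TCP position; "ee_rot": TCP orientation; "ft_force": force on the tool from outside, world axes, zero at the start; "torque": the same for the moment, N m; "finger_gap": finger opening in m; "grip_force": force on a finger pad.
Only numpy, scipy, OpenCV 4.12 (cv2) and the standard library are available. Lean on these libraries where they do the work, as an engineer would, in place of code of your own. Each camera call takes 0.05 s, during which the arm holds its last target. There are 200 camera calls.

## Task

The three-spoke handwheel from the mobile shelving is missing one of its black grip sleeves. From the three loose sleeves standing on the green mat, take the one of the same size as the two still on the wheel and slide it fully down, upright, over the bare steel spindle, then let go. Leave the other two loose sleeves standing where they are.

Things in the scene. Friction and masses are not known exactly. Their poses are not given: they have to be found in the camera images.
- spindle (a point): Foot of the bare steel spindle, on the flat seat where the sleeve's underside must rest, 50 mm above the table. z up along the spindle, x outward from the cream handwheel's hub, 100 mm away along -x. 40 mm tall: 24 mm diameter for 18 mm, then a cone to 6 mm, which centres a sleeve 8 mm off. Wheel fixed, face up; its spokes at +-120 degrees carry fitted sleeves, tops at 98 mm.
- sleeve_medium: The correct loose grip sleeve: black rigid plastic tube standing on end on the green mat (280 x 300 mm, 3 mm thick), outer diameter 44 mm, bore 30 mm, 48 mm tall, about 50 g. Origin at the centre of its underside, z up along the tube's axis. The same size as the two sleeves on the wheel.
- sleeve_small: Look-alike, too narrow: black tube standing on the mat, outer diameter 32 mm, bore 18 mm, 48 mm tall. Origin at the centre of its underside. To be left alone.
- sleeve_large: Look-alike, too wide: black tube standing on the mat, outer diameter 58 mm, bore 44 mm, 48 mm tall. Origin at the centre of its underside. To be left alone. The three loose sleeves stand at least 110 mm apart, centre to centre.
There are look-alikes about, which are no part of the job. Leave any blue or orange look-alike of the sleeve_medium alone.

How it is judged (in metres and radians):
At the end, for the whole second after the job is handed in: The 44 mm sleeve rests fully down over the bare spindle: its underside within 6 mm of the seat in height and 10 mm of the spindle's axis, upright within 10 degrees, at rest and released. The two other loose sleeves still stand upright (within 20 degrees), within 25 mm of where they started (horizontal distance between sleeve_medium and spindle below 0.01 m and z of sleeve_medium in the frame of spindle between -0.006 and 0.006 m and angle between sleeve_medium's own z axis and vertical below 0.17 rad and linear speed of sleeve_medium below 0.02 m/s and not (distance of sleeve_small from where it was at the start of the episode above 0.025 m or angle between sleeve_small's own z axis and vertical above 0.35 rad) and not (distance of sleeve_large from where it was at the start of the episode above 0.025 m or angle between sleeve_large's own z axis and vertical above 0.35 rad)); the robot touches nothing.
It fails at once if the small sleeve is moved more than 25 mm or tipped over (distance of sleeve_small from where it was at the start of the episode above 0.025 m or angle between sleeve_small's own z axis and vertical above 0.35 rad).
It fails at once if the large sleeve is moved more than 25 mm or tipped over (distance of sleeve_large from where it was at the start of the episode above 0.025 m or angle between sleeve_large's own z axis and vertical above 0.35 rad).
It also fails if it takes over 35 s, if anything falls off the work surface, if the arm or the gripper's body presses on something with over 40 N, if the wrist force passes 120 N, or if a joint passes its speed limit or range.

## Working session

There is one attempt and no reset: what is moved stays moved. The work goes in short steps, each a Python script; the robot and the scene stay as the last script left them, time stands still between calls to the robot, and variables do not carry over. Pictures are saved under pics/ and viewed, at most 10 in all, crops included, and the job is handed in when it is done.

```bash
mkdir -p pics
cat > h.py <<'E'
from plant import manip
import numpy as np, cv2
def ray(cam,u,v,z,P=None):
    P=P or manip.camera_params(cam);K=np.array(P["K"]);E=np.array(P["extrinsics"])
    R,t=E[:3,:3],E[:3,3];c=-R.T@t;d=R.T@np.linalg.solve(K,[u,v,1.]);return c+d*(z-c[2])/d[2]
def proj(cam,p,P=None):
    P=P or manip.camera_params(cam);q=np.array(P["extrinsics"])@np.r_[p,1];q=np.array(P["K"])@q[:3];return q[:2]/q[2]
E
python3 - <<'E'
from h import *
ims=[manip.camera(c) for c in("top","scene")]
for c,i in zip(("top","scene"),ims):
    cv2.imwrite(f"pics/{c}.png",cv2.resize(i,(800,600)))
    P=manip.camera_params(c);E=np.array(P["extrinsics"]);print(c,-E[:3,:3].T@E[:3,3],np.array(P["K"])[0])
for c in("top","scene"):
  for n in("sleeve_medium","sleeve_small","sleeve_large","spindle"):
    for r in manip.cut_out(c,n):
        x,y,w,h=r["rect"];print(c,n,round(r["confidence"],2),r["rect"],ray(c,x+w/2,y+h/2,.05).round(3))
print(manip.sense())
E
```

```text
top [0.39891561 0.05222067 1.39786566] [490.41756705   0.         254.34286535]
scene [0.98280038 0.72969219 0.63237428] [378.97419692   0.         247.70513404]
top sleeve_medium 0.58 [149.2, 230.9, 17.5, 19.5] [0.359 0.323 0.05 ]
top sleeve_medium 0.56 [180.2, 237.0, 19.4, 18.4] [0.345 0.235 0.05 ]
top sleeve_medium 0.5 [120.7, 159.6, 16.9, 16.3] [0.558 0.409 0.05 ]
top sleeve_medium 0.43 [176.7, 183.6, 19.7, 15.8] [0.495 0.248 0.05 ]
top sleeve_small 0.63 [205.7, 135.9, 8.9, 16.7] [0.627 0.186 0.05 ]
top sleeve_large 0.7 [237.2, 172.5, 20.3, 24.5] [0.516 0.081 0.05 ]
top spindle 0.94 [296.4, 133.0, 77.1, 85.4] [ 0.545 -0.161  0.05 ]
scene sleeve_medium 0.89 [318.5, 284.6, 24.2, 33.3] [0.585 0.432 0.05 ]
scene sleeve_medium 0.81 [292.3, 222.7, 17.4, 31.8] [0.511 0.267 0.05 ]
scene sleeve_medium 0.78 [333.2, 202.5, 17.1, 21.6] [0.366 0.256 0.05 ]
scene sleeve_medium 0.62 [357.6, 222.5, 17.2, 26.6] [0.383 0.347 0.05 ]
scene sleeve_small 0.71 [237.0, 237.8, 6.2, 23.0] [0.644 0.214 0.05 ]
scene sleeve_large 0.88 [239.6, 194.6, 22.1, 26.2] [0.536 0.104 0.05 ]
scene spindle 0.71 [151.9, 133.7, 68.7, 56.9] [ 0.561 -0.198  0.05 ]
{'clock': 0.5, 'joint_pos': array([70.47921567, 21.96836153,  0.94004183, 78.50543297, -0.36012755,
       79.53864884, -2.66443247]), 'joint_vel': array([ 0.02881263, -0.00094726, -0.01873245, -0.06044122,  0.0162277 ,
        0.01393878, -0.0623568 ]), 'joint_torque': array([-9.63687926e-04, -6.26760364e+01,  8.41703620e-01, -3.71765935e+01,
        1.64001330e-02,  3.66753491e-03, -3.78270624e-05]), 'ee_pos': array([ 0.17142037, -0.60097386,  0.23123128]), 'ee_rot': array([-1.79990327e+02, -2.03192818e-03,  1.59191059e+01]), 'ft_force': array([-0.1972497 , -0.13905112,  0.14391268]), 'torque': array([-0.09451503,  0.03521901,  0.03114254]), 'grip_force': 0.0, 'finger_gap': 0.0856450664795423}
```

View pics/top.png

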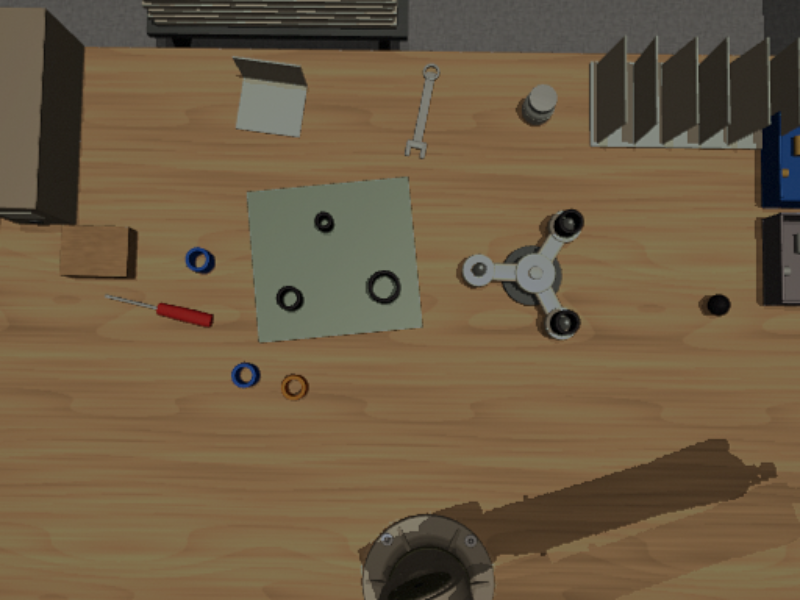

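View pics/scene.png

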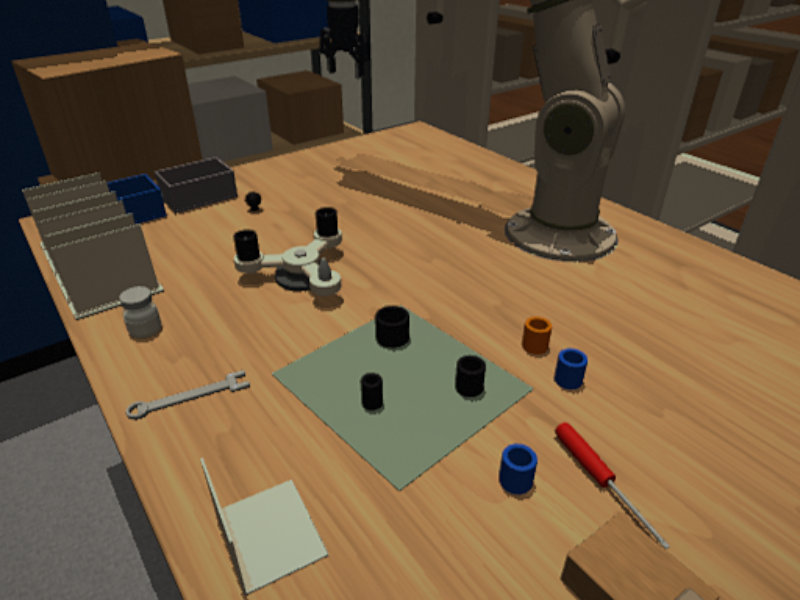

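The loose black sleeves, in 800x600 top-view pixels, are the small one (324,222), the middle one (289,298) and the large one (383,287). The blue ones at (199,261) and (245,375) and the orange one at (294,387) are off-limits look-alikes. The middle black sleeve at (289,298) fits, being between the other two in width. The bare spindle is at (478,269) and the hub at (535,273). I'll confirm with a crop and refine the positions.

Run:
```python
from h import *
im=manip.camera("top")
cv2.imwrite("pics/crop.png",cv2.resize(im[110:230,150:390],(800,400),interpolation=cv2.INTER_CUBIC))
s=512/800
for n,u,v,z in(("med",289,298,.051),("small",324,222,.051),("large",383,287,.051),("spindletip",480,268,.09),("seat",477,270,.05),("hub",535,272,.07),("fitA",570,222,.098),("fitB",565,321,.098)):
    print(n,ray("top",u*s,v*s,z).round(4))
p=np.array([.495,.25,.26])
for yaw in(125,-55,35,-145,80,-100): print(yaw,manip.solve_ik(p,[180,0,yaw]),manip.solve_ik([.55,-.06,.2],[180,0,yaw]))
P=manip.camera_params("wrist");E=np.array(P["extrinsics"]);print(-E[:3,:3].T@E[:3,3],E[2,:3],P["K"][0])
```

```text
med [0.4969 0.2523 0.051 ]
small [0.6331 0.1935 0.051 ]
large [0.5188 0.0868 0.051 ]
spindletip [ 0.5505 -0.08    0.09  ]
seat [ 0.5515 -0.0788  0.05  ]
hub [ 0.5472 -0.1778  0.07  ]
fitA [ 0.631  -0.2325  0.098 ]
fitB [ 0.4614 -0.224   0.098 ]
125 [ 22.63992695  29.22517659 -74.60927033  84.89382881  28.12241093
  87.05408825 -16.42697608] [ 33.73894375  18.02127058 -38.09120986  91.41813912  11.4224577
  74.51753972  28.9509649 ]
-55 [ -85.26190197   28.5864717    78.45358365   89.24618672  -28.06498084
   85.16919212 -150.78838429] [  24.39135168   16.06121469  -26.11302447   91.82295422    7.28484354
   73.80733461 -147.87279357]
35 [  22.10047967   28.39427168  -73.21349047   84.9099929    27.13317027
   86.6319808  -105.69636402] [ 30.32099026  17.19246263 -33.63463472  91.56276275   9.79591099
  74.21312801 -59.80613508]
-145 [ 22.13607466  28.44643721 -73.3028864   84.90891903  27.19564605
  86.6581956   74.25744237] [ 55.59462352  31.61335636 -73.32370367  90.62515409  30.57506411
  80.8102316  104.58442627]
80 [ 23.72001913  31.22437918 -77.74729717  84.86222486  30.45480151
  88.10924504 -63.14188544] [ 32.00115771  17.58130218 -35.81210111  91.4911299   10.57622157
  74.35504933 -15.4031466 ]
-100 [ 22.13607466  28.44643721 -73.3028864   84.90891903  27.19564605
  86.6581956  119.25744237] [ 55.59462352  31.61335636 -73.32370367  90.62515409  30.57506411
  80.8102316  149.58442627]
[ 0.24055283 -0.58261021  0.37433293] [-0.26959031 -0.07622082 -0.95995388] [273.83322952   0.         248.56706588]
```

View pics/crop.png

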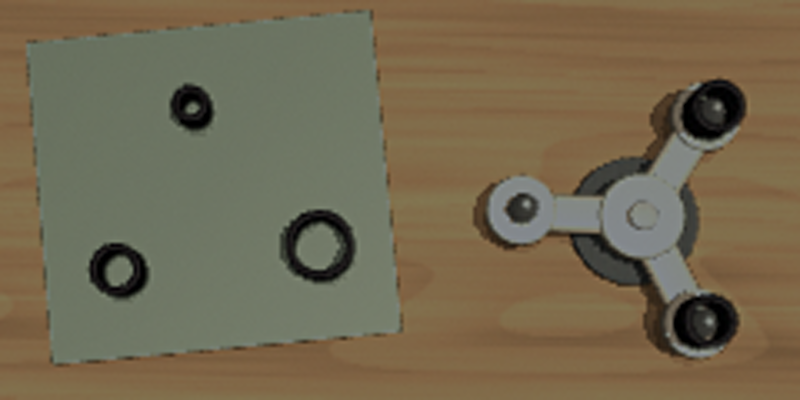

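The crop confirms it: the middle-width black sleeve is at crop (118,270), the large at (318,246), the small at (192,107), and the bare spindle at (522,207). I'll move above the sleeve and look from close up.

Run:
```python
from h import *
manip.set_joints([-27,21.967,.94,78.5,-.36,79.54,-2.664])
print(manip.sense()["ee_pos"],manip.sense()["ee_rot"])
manip.move_pose([.497,.252,.20],[180,0,125])
manip.hold(.2)
P=manip.camera_params("wrist")
im=manip.camera("wrist");cv2.imwrite("pics/w1.png",im)
for n in("sleeve_medium",):
  for r in manip.cut_out("wrist",n):
    m=r["mask"];x,y,w,h=r["rect"];print(r["confidence"],r["rect"])
for z in(.003,.051): print(proj("wrist",[.497,.252,z],P))
s=manip.sense();print(s["clock"],s["ee_pos"],s["joint_pos"].round(1))
```

```text
[0.57406803 0.24706474 0.23132442] [-1.79998697e+02  2.07980746e-02  1.13290533e+02]
0.8 [356.2, 58.6, 62.5, 46.2]
0.78 [230.9, 152.2, 37.1, 44.6]
0.67 [98.5, 77.7, 56.7, 44.4]
0.55 [154.7, 9.9, 54.7, 56.2]
[247.75304698 167.8968842 ]
[247.68303828 176.59937278]
4.5583 [0.49794663 0.25170457 0.20016226] [-28.3  14.7  -2.2  92.    0.6  73.2   4.3]
```

View pics/w1.png

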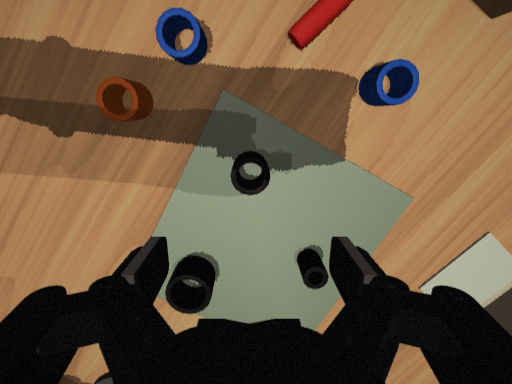

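The wrist view shows the target sleeve at (250,174), within about 2 mm of my estimate, with the fingers well clear of the others. I'll grasp it and lift.

Run:
```python
from h import *
P=manip.camera_params("wrist")
d=ray("wrist",249.4,174.4,.03,P)-ray("wrist",247.7,172.9,.03,P);print(d)
x,y=np.array([.497,.252])+d[:2]
manip.move_l([x,y,.07],rate=.2)
print(manip.move_l([x,y,.011],rate=.1,threshold=8))
manip.gripper_to(.0)
s=manip.sense();print(s["ee_pos"],s["finger_gap"],s["grip_force"])
manip.move_l([x,y,.16],rate=.15)
manip.hold(.1)
s=manip.sense();print(s["clock"],s["finger_gap"],s["grip_force"],s["ft_force"])
im=manip.camera("scene");cv2.imwrite("pics/s2.png",cv2.resize(im[90:300,60:400],(800,494)))
```

```text
[ 0.00265793 -0.00033198  0.        ]
False
[0.50011035 0.2518979  0.01185387] 0.04313687788206424 60.5159144802019
7.8167 0.042912763707253256 60.83305459935218 [ 0.81542283 -0.15191879 -0.98963485]
```

View pics/s2.png

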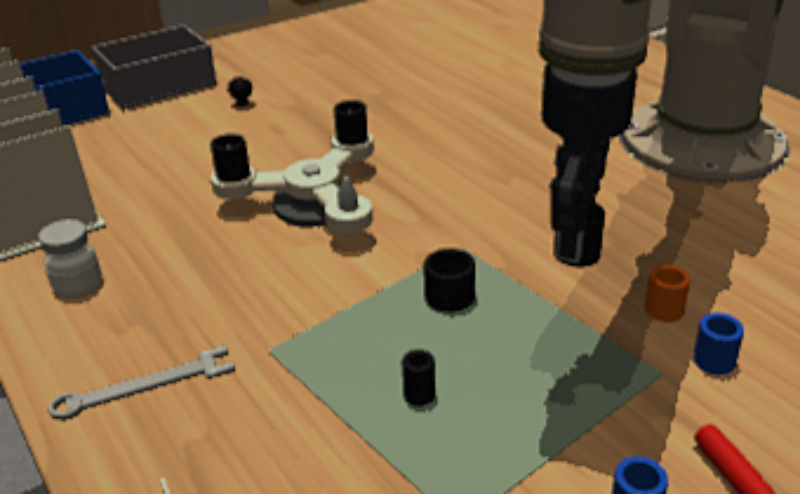

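The sleeve is held upright (finger gap 43 mm), and the small and large sleeves are standing untouched. Next I'll move over the spindle and check there.

Run:
```python
from h import *
manip.move_pose([.551,-.0795,.17],[180,0,90])
manip.hold(.3)
P=manip.camera_params("wrist")
im=manip.camera("wrist");cv2.imwrite("pics/w3.png",im)
for q in([.551,-.0795,.09],[.551,-.0795,.05],[.551,-.0795,.161],[.551,-.0795,.209]): print(proj("wrist",q,P))
for r in manip.cut_out("wrist","sleeve_medium"): print(r["confidence"],r["rect"])
s=manip.sense();print(s["clock"],s["ee_pos"],s["joint_pos"].round(1),s["finger_gap"])
```

```text
[247.66272503 197.97095586]
[247.80733651 185.76287875]
[247.24102048 233.57118267]
[246.68377105 280.61408657]
0.73 [199.4, 197.3, 98.6, 119.6]
9.5333 [ 0.55105589 -0.07905096  0.16997486] [-6.4 15.8 13.7 95.2 -3.9 69.5  8.2] 0.04314663452613941
```

View pics/w3.png

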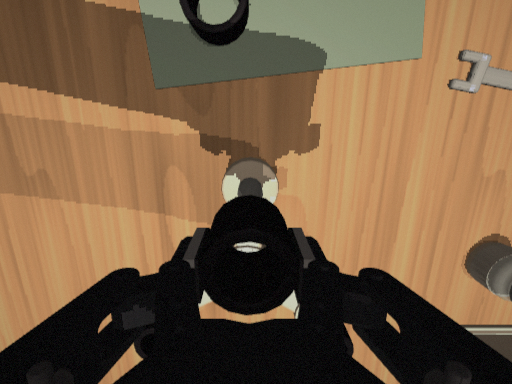

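The sleeve bottom (outer arc spanning u≈212–288) is centred over the seat (u≈222–278), both at u≈250, and vertically the predictions match. I'll lower it.

Run:
```python
from h import *
print(manip.move_l([.551,-.0795,.105],rate=.12,threshold=15))
print(manip.move_l([.551,-.0795,.057],rate=.05,threshold=10))
s=manip.sense();print(s["clock"],s["ee_pos"],s["ft_force"],s["finger_gap"])
im=manip.camera("scene");cv2.imwrite("pics/s4.png",cv2.resize(im[90:240,80:320],(800,500)))
```

```text
False
True
11.1 [ 0.55140359 -0.08177904  0.05886036] [-0.8965089  -0.45443755  6.54903463] 0.04339224204948539
```

View pics/s4.png

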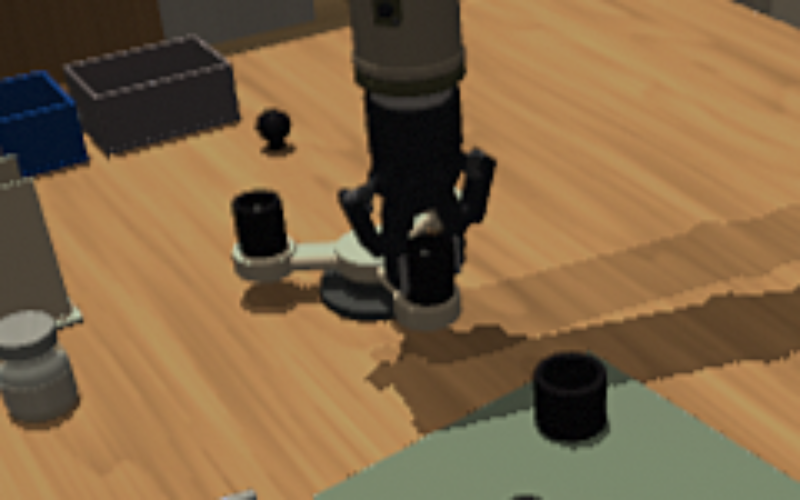

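The force contact came at TCP z = 0.0589, which is exactly the seated height, and the picture shows the sleeve down on the seat at (430,280). I'll release, retreat and check.

Run:
```python
from h import *
manip.gripper_to(.07)
x,y,_=manip.sense()["ee_pos"]
manip.move_l([x,y,.24],rate=.12)
manip.move_pose([.52,.12,.28],[180,0,100])
manip.hold(.2)
a=manip.camera("scene")[90:290,80:330]
cv2.imwrite("pics/s5.png",cv2.resize(a,(750,600)))
s=manip.sense();print(s["clock"],s["finger_gap"],s["ft_force"])
```

```text
14.275 0.06971456488618483 [0.06249667 0.17721776 0.11898289]
```

View pics/s5.png

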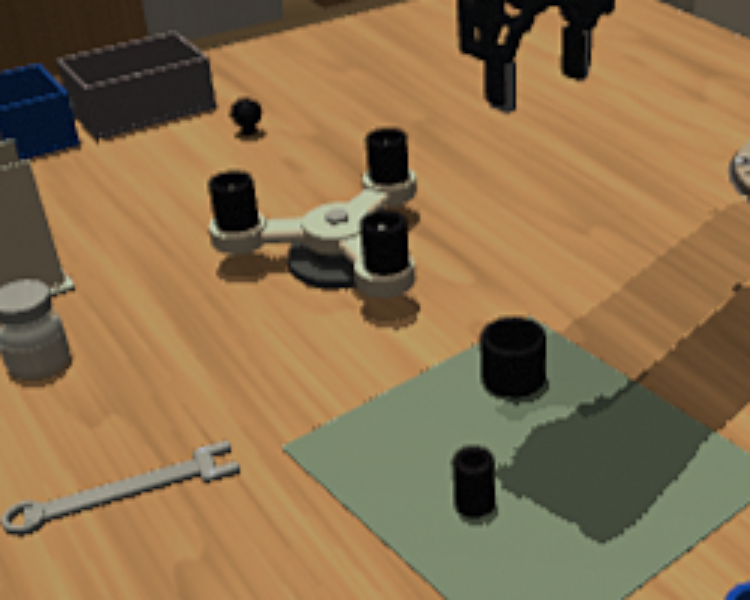

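The sleeve at (384,243) sits upright and fully down like the two fitted ones. The large sleeve (513,357) and the small one (474,481) are still standing undisturbed.

```bash
python3 -c "
from plant import manip
print(manip.close_job())"
```

```text
the job is handed in; nothing more can be done
None
```

The 44 mm sleeve is fully down and upright on the bare spindle and released, the other two loose sleeves stand where they were, and the job was handed in at about 14 s with no verdict returned.

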